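# Lay out an opened handset's parts in refitting order

### The arm

A 6-joint arm with a two-finger parallel gripper is mounted at the origin on the work surface. World frame = base frame: x ahead of the robot, y to its left, z up, the work surface at z = 0. Lengths are in m, angles in rad, forces in N, time in s.
With the tool pointing down it reaches from about 0.25 to 0.725 m from the base axis. Payload 4 kg.
Tool frame: the origin (TCP) lies at the very end of the fingers, on their centre line; the grasp point (between the pads) lies 19 mm behind it; z points along the fingers, y is the line along which they close (so a half turn about z gives the same grasp; the last joint's range is limited). The gripper opens to 85 mm and grips with 20 to 120 N. Pads are 22 mm wide; open, the fingers measure 114 mm over their backs; the gripper's body (76 mm by 85 mm) begins 54 mm behind the grasp point. The pads swing forward as they close: fully open they stand 13 mm farther back than shut.
Start: joints at [1.124, 0.241, 0.005, 1.335, 0, 1.571], TCP at [0.216, 0.451, 0.231] pointing down, gripper open.
Joint ranges: [-2.72, 2.72], [-1.05, 1.87], [-1.09, 1.28], [-1.99, 2.15], [-1.42, 1.44], [-3.14, 3.14]. Speed limits (rad/s): [2.79, 2.79, 3.14, 3.14, 3.14, 3.14].

### API

Orientations are given as a unit quaternion [x, y, z, w].
In Python, from workcell import bot, vision, workorder gives the robot as it stands.
- The arm moves only by the shell command python3 -m creep 'ROWS' [OPENING]. ROWS is JSON, a list of rows, each a list of 2 entries, a list of its own where there are three numbers: the shift along the tool's x, y, z in mm, then the turn, a rotation vector about the tool's x, y, z in rad. In form: [[[dx, dy, dz], [wx, wy, wz]], ...]. A call has 1 to 12 rows; each row shifts and turns the commanded pose from where the row before left it, along the tool's axes as they then stand; what a row does not reach is not made up. A row lasts 1/8 s, in which the tool goes at most 62.5 mm and 10.7 degrees, less where a joint would pass 70% of its speed; a pose out of reach is approached as far as the arm can. A call is refused whole if a number of a shift passes 62.5 or a number of a turn 0.188, either way. A call with a gripper value outside its range is refused whole. OPENING is the finger opening in mm, from 0 to 85.4, set as the call begins (- or left out, the last holds). The fingers move at their own pace and stop on an object; the grip force is fixed at half the most. Time passes only in rows, so rows that do not move let the fingers close. It gives the time, the measured TCP pose, the force, the opening and the grip force at its end, in the units of the state.
- bot.get_obs(): the state, without advancing time (a new reading comes with each control period).
- vision.camera(name): name is "side" or "top"; returns a dict with "image" (480x640x3 uint8, blue, green, red), "z_map" (480x640 float32, m along the optical axis (not along the pixel's ray), 0 where there is no reading), "K" (3x3 intrinsics, pixels), "rvec" (rotation vector, rad) and "tvec" (3), from world to camera coordinates, as OpenCV has them. Camera axes: x right, y down, z forward; pixel columns grow to the right and rows downward; lengths in m; the calibration is good to about 2 mm. A picture is of the moment at which its call begins.
- workorder.job_done(): hands the job in; it is judged then, once.
Trained networks look in a picture, given as the dict that the camera call returned (one of the last four; its "shot" number tells which), for a name from the list of things; names that differ only in an ending like _2 or _b are one class to them, and where a whole thing is asked for, a point or a joint stands for the part that bears it (a point fixed in the world has none). Each returns a list of dicts, best first, with "score" (0 to 1); they miss things now and then, are a little off and sometimes report something else, mostly with a low value. They report only what shows in the picture. A call takes as long as a camera call. They do not tell look-alikes from the thing itself.
- vision.spot_in(picture, query): "position" ([column, row] in pixels, amid what is visible of it).
- vision.place_of(picture, query): "position" ([column, row] in pixels: a listed point, or the origin of a listed thing).
The state is a dict: "clock": time; "joint_pos": joint angles; "joint_vel": joint speeds; "tau": joint torques, N m; "eef_pos": TCP position; "tool_rot": TCP orientation; "ft_force": force on the tool from outside, world axes, zero at the start; "ft_torque": the same for the moment, N m; "grip_width": finger opening in m; "grasp_force": force on a finger pad.
Only numpy, scipy, OpenCV 4.12 (cv2) and the standard library are available. Lean on these libraries where they do the work, as an engineer would, in place of code of your own. Each camera call takes 0.05 s, during which the arm holds its last target. There are 200 camera calls.

### The job

Lay out the parts of the opened handset on the blue-grey mat as one straight, evenly spaced row running between the centres of the two fixed shell halves, in refitting order: the screen next to the white front shell, the circuit board in the middle, the battery next to the orange back shell, each lying flat, face up, with its long sides parallel to the long sides of the shells. Set the blue heat sink centred on top of the circuit board, over its black processor. Let go of everything, and leave the solder reel and the flux jar where they stand.

Things in the scene. Friction and masses are not known exactly. Their poses are not given: they have to be found in the camera images.
- mat: Blue-grey bench mat, fixed flat on the white bench: 140 (x) x 560 (y) x 2 mm thick. Origin at the centre of its underside (bench height); x along its short side, y along its long side, z up. The shells sit on its centre line, one near each end; the row runs along this line. It stands a little turned (up to 0.1 rad) and is in another place at every start.
- front_shell: White plastic front shell half, an open tray 110 (x) x 62 (y) x 18 mm high with a dark window in its floor, fixed on the mat 230 mm from the mat's centre along the mat's y, at either end. Origin at the centre of its underside (on top of the mat); x along its long side, parallel to the mat's x. The two shells' centres are 460 mm apart, so an even row has its centres 115 mm apart.
- back_shell: Orange plastic back shell half, an open tray 110 (x) x 62 (y) x 18 mm high with four brass posts inside, fixed on the mat at the other end, 230 mm from the mat's centre. Origin at the centre of its underside (on top of the mat); x along its long side, parallel to the mat's x.
- screen_c (a point): The centre (half-way up) of the loose screen module, a flat steel-framed block with a black glass face on top: 72 (x, long) x 46 (y) x 10 mm thick, 60 g. z points up out of its face. It starts lying face up on the bench between the robot and the mat; seen from above either half-turn is right.
- board_c (a point): The centre (half-way up) of the loose circuit board assembly, a green block with small flat components and a black 32 mm square processor at the middle of its flat top: 70 (x, long) x 44 (y) x 12 mm thick, 60 g. z points up out of its face. Starts face up on the bench between the robot and the mat; either half-turn is right.
- battery_c (a point): The centre (half-way up) of the loose battery, a yellow block with black ends and a white paper patch on its top face: 62 (x, long) x 40 (y) x 14 mm thick, 60 to 130 g. z points up out of its face. Starts face up on the bench between the robot and the mat; either half-turn is right.
- heatsink_c (a point): The centre (half-way up) of the loose heat sink, a bright blue anodised finned block 28 x 28 mm and 18 mm high, fins up, 24 to 42 g. Solid to the fingers: it may be gripped across either pair of sides (fins run along its x; z up). Starts fins up on the bench between the robot and the mat. It may be turned any way on the board.
- spool: Bystander, loose: reel of solder with red flanges, standing on end, 54 mm diameter, 36 mm high, to the right (-y) of the work. Origin at the centre of its underside. To be left alone.
- flux_jar: Bystander, loose: small amber flux jar with black lid, 44 mm diameter, 45 mm high, to the right (-y) of the work. Origin at the centre of its underside. To be left alone.
- sponge_stand: Bystander, fixed: black soldering-iron rest with a yellow sponge and brass cleaning cup, 120 (x) x 80 (y) x 26 mm high, to the left (+y) of the work. Origin at the centre of its underside.
Not all that is in view belongs to the job. What is shaped like the back_shell but green is not meant.

How it is judged:
At the end, for the whole second after the job is handed in: Screen, board and battery lie flat, face up on the mat, each within 15 mm of its even-row place (115, 230, 345 mm from the white shell, along the mat's centre line), long sides within 15 degrees of the shells'; heat sink upright on the board within 10 mm of its centre; all released and at rest (horizontal distance between screen_c and front_shell between 0.1 and 0.13 m and horizontal distance between screen_c and back_shell between 0.33 and 0.36 m and x of screen_c in the frame of mat between -0.015 and 0.015 m and z of screen_c in the frame of mat between 0.003 and 0.011 m and angle between the x axis of each of screen_c, board_c, battery_c and the x axis of mat, either way round below 0.26 rad and horizontal distance between board_c and front_shell between 0.215 and 0.245 m and horizontal distance between board_c and back_shell between 0.215 and 0.245 m and x of board_c in the frame of mat between -0.015 and 0.015 m and z of board_c in the frame of mat between 0.004 and 0.012 m and horizontal distance between battery_c and front_shell between 0.33 and 0.36 m and horizontal distance between battery_c and back_shell between 0.1 and 0.13 m and x of battery_c in the frame of mat between -0.015 and 0.015 m and z of battery_c in the frame of mat between 0.005 and 0.013 m and horizontal distance between heatsink_c and board_c below 0.01 m and z of heatsink_c in the frame of board_c between 0.011 and 0.019 m and angle between each of screen_c, board_c, battery_c, heatsink_c's own z axis and vertical below 0.12 rad and linear speed of each of screen, board, battery, heatsink below 0.01 m/s and contact force between each of screen, board, battery, heatsink and the fingers below 0.1 N); the robot touches nothing.
It fails at once if the solder reel was pushed more than 20 mm from its place (distance of spool from where it was at the start of the episode above 0.02 m).
It fails at once if the flux jar was pushed more than 20 mm from its place (distance of flux_jar from where it was at the start of the episode above 0.02 m).
It also fails if it takes over 99 s, if anything falls off the work surface, if the arm or the gripper's body presses on something with over 40 N, if the wrist force passes 120 N, or if a joint passes its speed limit or range.

## Working session

There is one attempt and no reset: what is moved stays moved. The work goes in short steps, Python scripts to look and compute and a shell command to move; the robot and the scene stay as the last step left them, time stands still between calls to the robot, and variables do not carry over. Pictures are saved under pics/ and viewed, at most 14 in all, crops included, and the job is handed in when it is done.

```bash
mkdir -p pics; ls
cat > h.py <<'E'
import numpy as np, cv2
from workcell import bot, vision, workorder
def cam(n):
    p=vision.camera(n); p['R']=cv2.Rodrigues(np.array(p['rvec'],float))[0]; p['t']=np.array(p['tvec'],float).ravel(); return p
def ray(p,uv,z):
    d=p['R'].T@np.linalg.solve(np.array(p['K']),[uv[0],uv[1],1.]); c=-p['R'].T@p['t']
    return c+d*(z-c[2])/d[2]
def cloud(p):
    h,w=p['z_map'].shape; v,u=np.mgrid[:h,:w]; K=np.array(p['K']); z=p['z_map'].astype(float)
    X=np.stack([(u-K[0,2])/K[0,0]*z,(v-K[1,2])/K[1,1]*z,z],-1)
    return (X-p['t'])@p['R']
E
python3 - <<'E'
from h import *
o=bot.get_obs(); print(o['clock'],o['eef_pos'],o['tool_rot'],o['grip_width'])
for n in ['top','side']:
    p=cam(n); cv2.imwrite(f'pics/{n}0.png',p['image']); c=-p['R'].T@p['t']; print(n,c,p['R'].round(2).tolist())
    if n=='top':
        for q,z in dict(mat=0,front_shell=.002,back_shell=.002,screen_c=.005,board_c=.006,battery_c=.007,heatsink_c=.009,spool=0,flux_jar=0,sponge_stand=0).items():
            for r in vision.place_of(p,q)[:3]: print(q,np.round(r['position'],1),round(r['score'],2),ray(p,r['position'],z).round(4)[:2])
E
```

```text
pics
0.0 [0.21574319 0.4503368  0.23041338] [ 2.21516167e-01  9.75156127e-01 -1.03079924e-03 -2.29834427e-04] 0.08527572146998365
top [0.38789269 0.03124053 1.15200962] [[-0.1, -1.0, -0.01], [-0.97, 0.1, -0.23], [0.23, -0.02, -0.97]]
mat [322.4 253.3] 0.68 [ 0.6503 -0.0022]
front_shell [230.8 266.7] 0.9 [0.6375 0.2427]
back_shell [401.1 241.8] 0.73 [ 0.6606 -0.2148]
back_shell [413.2 185.4] 0.6 [ 0.8164 -0.2705]
screen_c [221.1 335.8] 0.95 [0.46   0.2762]
board_c [375.5 318.9] 0.72 [ 0.464  -0.1202]
board_c [429.2 323.5] 0.54 [ 0.4391 -0.2552]
battery_c [433.  321.8] 0.84 [ 0.4423 -0.2652]
battery_c [151.  314.4] 0.35 [0.5316 0.4529]
heatsink_c [293.2 330.9] 0.55 [0.4542 0.0921]
heatsink_c [318.5 256.9] 0.25 [0.6396 0.0093]
spool [491.3 290.3] 0.9 [ 0.5084 -0.431 ]
flux_jar [478.9 255.7] 0.85 [ 0.6029 -0.4155]
flux_jar [430.4 321.3] 0.63 [ 0.4446 -0.2606]
sponge_stand [151.6 311.2] 0.67 [0.5406 0.4538]
side [ 0.42170343 -0.71960189  0.73428755] [[0.97, -0.26, -0.0], [-0.18, -0.66, -0.73], [0.19, 0.7, -0.69]]
```

View pics/top0.png

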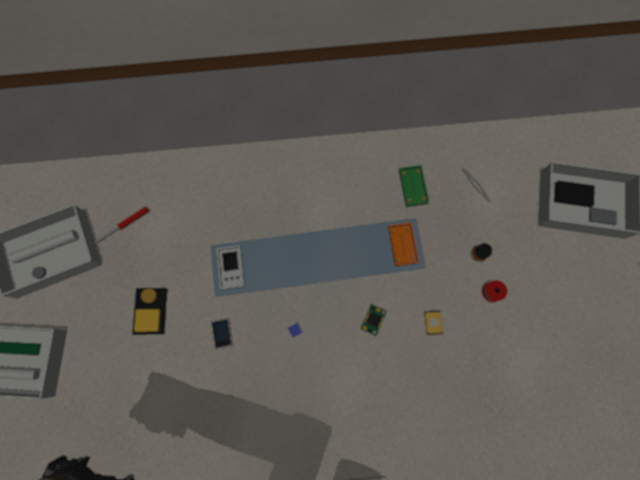

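View pics/side0.png

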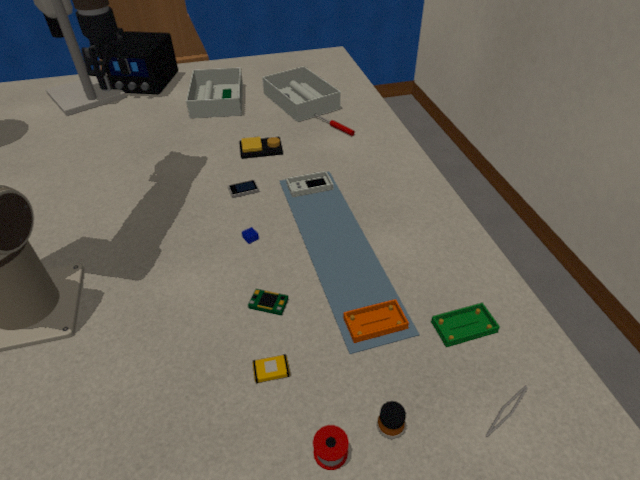

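Top picture: white shell at (230,267), orange at (402,245), screen at (221,333), heat sink at (295,329), board at (374,319), battery at (433,322). The green decoy is at (413,186). The side view agrees. Next I need precise poses and angles.

```bash
cat >> h.py <<'E'
HT=dict(front_shell=.020,back_shell=.020,screen=.010,board=.012,battery=.014,heatsink=.018,mat=.002)
def seg(p,uv,z,win=.06,thr=28):
    """world-rect of the thing round world xy uv: pixels that differ from surrounding bench/mat"""
    im=cv2.GaussianBlur(p['image'],(0,0),.6); lab=cv2.cvtColor(im,cv2.COLOR_BGR2LAB).astype(float)
    h,w=lab.shape[:2]; v,u=np.mgrid[:h,:w]; K=np.linalg.inv(np.array(p['K']))
    d=np.stack([u,v,np.ones_like(u)],-1)@K.T@p['R']; c=-p['R'].T@p['t']
    W=c+d*((z-c[2])/d[...,2])[...,None]
    r=np.hypot(W[...,0]-uv[0],W[...,1]-uv[1])
    bg=np.median(lab[(r<win)&(r>win*.85)],0)
    m=((np.linalg.norm(lab-bg,axis=-1)>thr)&(r<win*.95)).astype(np.uint8)
    n,l,s,ce=cv2.connectedComponentsWithStats(m)
    if n<2: return None
    k=1+np.argmax(s[1:,4]); cs,_=cv2.findContours((l==k).astype(np.uint8),cv2.RETR_EXTERNAL,cv2.CHAIN_APPROX_NONE)
    P=np.array([ray(p,q,z)[:2] for q in max(cs,key=len)[:,0]])
    (cx,cy),(a,b),th=cv2.minAreaRect((P*1000).astype(np.float32))
    if a<b: a,b,th=b,a,th+90
    th=(th+90)%180-90
    return np.round([cx,cy,a,b,th],1)   # mm, long-axis angle deg
E
python3 - <<'E'
from h import *
T=cam('top');S=cam('side')
G=dict(screen=(.46,.276),board=(.464,-.12),battery=(.444,-.263),heatsink=(.454,.092))
for k,g in G.items():
    for n,p in (('top',T),('side',S)):
        for f in (HT[k],HT[k]/2): print(k,n,f,seg(p,g,f,.06 if k!='heatsink' else .04))
# mat by colour
for n,p in (('top',T),('side',S)):
    hsv=cv2.cvtColor(p['image'],cv2.COLOR_BGR2HSV)
    for nm,lo,hi,z in (('mat',(95,40,60),(115,160,255),.002),('orange',(5,170,120),(14,255,255),.02)):
        m=cv2.inRange(hsv,lo,hi); m=cv2.morphologyEx(m,cv2.MORPH_OPEN,np.ones((3,3)))
        nn,l,s,ce=cv2.connectedComponentsWithStats(m)
        for k in sorted(range(1,nn),key=lambda k:-s[k,4])[:2]:
            cs,_=cv2.findContours((l==k).astype(np.uint8),0,1); P=np.array([ray(p,q,z)[:2] for q in max(cs,key=len)[:,0]])
            print(n,nm,s[k],cv2.minAreaRect((P*1000).astype(np.float32)))
for q,z in dict(front_shell=.002,back_shell=.002,screen_c=.005,board_c=.006,battery_c=.007,heatsink_c=.009).items():
    for r in vision.place_of(S,q)[:2]: print(q,np.round(r['position'],1),round(r['score'],2),ray(S,r['position'],z).round(4)[:2])
E
```

```text
screen top 0.01 [466.9 273.8  69.7  46.4   6.5]
screen top 0.005 [467.2 274.9  70.   46.6   6.5]
screen side 0.01 [466.2 273.6  72.2  59.9   6.3]
screen side 0.005 [466.5 280.5  72.7  60.3   6.3]
board top 0.012 [ 463.  -113.5   70.    44.7  -30.8]
board top 0.006 [ 463.4 -114.2   70.4   45.   -30.8]
board side 0.012 [ 463.6 -115.1   75.9   53.8  -29.9]
board side 0.006 [ 464.  -110.    76.5   54.2  -29.9]
battery top 0.014 [ 460.6 -264.4   38.6   25.4  -81.9]
battery top 0.007 [ 461.  -266.2   38.9   25.6  -81.9]
battery side 0.014 [ 442.5 -266.1   62.7   47.4   -2.4]
battery side 0.007 [ 442.7 -261.7   63.3   47.9   -2.4]
heatsink top 0.018 [456.7  88.   28.1  28.1  22. ]
heatsink top 0.009 [457.2  88.4  28.3  28.3  22. ]
heatsink side 0.018 [456.5  82.3  49.1  37.1 -67.3]
heatsink side 0.009 [456.9  92.4  49.7  37.6 -67.3]
top mat [ 212  223  212   73 6908] ((643.1806640625, 13.420684814453125), (135.18527221679688, 553.5032348632812), 2.2570858001708984)
top mat [415 230   3   4  12] ((684.99072265625, -258.69122314453125), (5.370623588562012, 8.647431373596191), 81.5455551147461
[... 298 characters left out ...]
 ((571.4003295898438, 272.9942321777344), (33.10401153564453, 11.900228500366211), 85.2219467163086)
side orange [ 347  306   54   31 1004] ((649.35986328125, -220.82762145996094), (101.82511138916016, 49.861656188964844), 2.6397957801818848)
side orange [402 322   4   3  12] ((699.8836059570312, -240.2660369873047), (4.63037633895874, 6.18612813949585), 74.79080200195312)
front_shell [308.4 185.6] 0.59 [0.6336 0.2509]
back_shell [465.6 325.4] 0.88 [ 0.8196 -0.2647]
back_shell [378.3 327.6] 0.62 [ 0.6564 -0.2257]
screen_c [248.  187.3] 0.86 [0.4797 0.2811]
board_c [267.4 300.9] 0.93 [ 0.4629 -0.1084]
battery_c [269.3 367.4] 0.75 [ 0.44   -0.2596]
heatsink_c [245.8 234.6] 0.47 [0.4485 0.0962]
```

```bash
cat > plan.py <<'E'
import sys,numpy as np
from scipy.spatial.transform import Rotation as R
from workcell import bot
# plan.py x y z(mm) ty_deg : turn (tool) then shift in turned tool frame
x,y,z,a=map(float,sys.argv[1:5]); o=bot.get_obs(); r=R.from_quat(o['tool_rot']); p=np.array(o['eef_pos'])*1000
a=np.radians(a); ty=np.array([np.cos(a),np.sin(a),0]); tz=np.array([0,0,-1.]); g=R.from_matrix(np.c_[np.cross(ty,tz),ty,tz])
print('clk',round(o['clock'],2),'tcp',p.round(1),'turn',(r.inv()*g).as_rotvec().round(3),'shift',(g.inv().apply(np.array([x,y,z])-p)).round(1),'q',np.round(o['joint_pos'],2),'f',np.round(o['ft_force'],1),'w',round(o['grip_width']*1000,1),'g',np.round(o['grasp_force'],1))
E
python3 plan.py 467 274 100 96.4
```

```text
clk 1.0 tcp [216.  450.9 231.3] turn [ 0.    -0.    -0.558] shift [-229.7 -203.8  131.3] q [1.12 0.24 0.01 1.34 0.   1.57] f [-0.9  0.   1.2] w 84.9 g 0.0
```

```bash
python3 -m creep '[[[0,0,0],[0,0,-0.186]],[[0,0,0],[0,0,-0.186]],[[0,0,0],[0,0,-0.186]],[[-38,-34,20],[0,0,0]],[[-38,-34,20],[0,0,0]],[[-38,-34,20],[0,0,0]],[[-38,-34,20],[0,0,0]],[[-38,-34,20],[0,0,0]],[[-39,-34,20],[0,0,0]],[[0,0,0],[0,0,0]],[[0,0,0],[0,0,0]]]' 62; python3 plan.py 467 274 4 96.4
```

```text
clock: 2.38
eef_pos: [0.466, 0.2735, 0.1112]
tool_rot: [-0.055, 0.998, 0.0, -0.0]
ft_force: [-0.5, -0.4, -0.3]
grip_width: 0.0619
grasp_force: 0.0
clk 2.38 tcp [466.  273.5 111.2] turn [ 0.    -0.001 -0.001] shift [ -1.    0.4 107.2] q [ 0.53  0.4  -0.09  1.08  0.    0.42] f [-0.5 -0.4 -0.3] w 61.9 g 0.0
```

```bash
python3 -m creep '[[[-1,0,30],[0,0,0]],[[0,0,30],[0,0,0]],[[0,0,30],[0,0,0]],[[0,0,15],[0,0,0]],[[0,0,0],[0,0,0]],[[0,0,0],[0,0,0]]]' 62; python3 plan.py 467 274 2 96.4
python3 - <<'E'
from h import *
S=cam('side'); cv2.imwrite('pics/s1.png',cv2.resize(S['image'][130:230,180:320],None,fx=5,fy=5,interpolation=cv2.INTER_CUBIC))
E
```

```text
clock: 3.12
eef_pos: [0.468, 0.2746, 0.0076]
tool_rot: [-0.056, 0.998, 0.001, 0.001]
ft_force: [-0.7, -0.4, 0.2]
grip_width: 0.0621
grasp_force: 0.0
clk 3.12 tcp [468.  274.6   7.6] turn [0.001 0.002 0.   ] shift [ 1.  -0.5  5.6] q [ 0.53  0.52 -0.21  0.84  0.    0.42] f [-0.7 -0.4  0.2] w 62.1 g 0.0
```

View pics/s1.png

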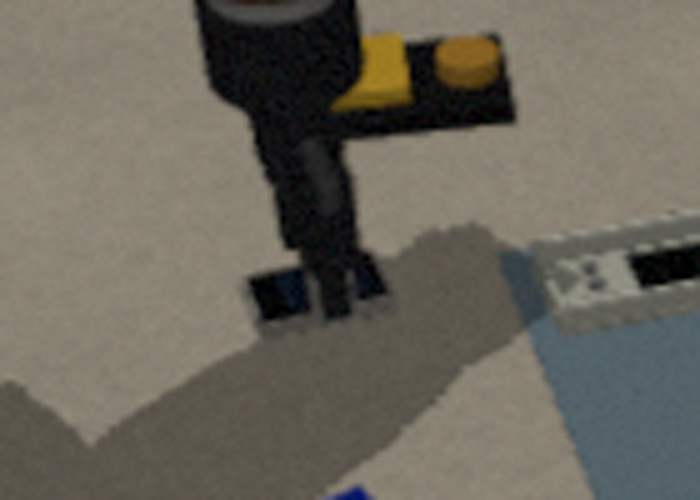

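The near finger stands centred along the screen's long side at crop (335,300), with its tip above the bench. I'll go lower and grip.

```bash
python3 -m creep '[[[0,0,3],[0,0,0]],[[0,0,3],[0,0,0]],[[0,0,0],[0,0,0]]]' ; python3 -m creep '[[[0,0,0],[0,0,0]],[[0,0,0],[0,0,0]],[[0,0,0],[0,0,0]],[[0,0,0],[0,0,0]],[[0,0,0],[0,0,0]],[[0,0,0],[0,0,0]]]' 40; python3 plan.py 467 274 100 96.4
```

```text
clock: 3.55
eef_pos: [0.4671, 0.2735, 0.0001]
tool_rot: [-0.055, 0.998, -0.0, -0.0]
ft_force: [-0.8, 0.1, -0.7]
grip_width: 0.0623
grasp_force: 0.0
clock: 4.3
eef_pos: [0.4676, 0.2739, 0.0008]
tool_rot: [-0.056, 0.998, 0.0, 0.0]
ft_force: [0.2, -0.5, 5.4]
grip_width: 0.044
grasp_force: 61.6
clk 4.3 tcp [467.6 273.9   0.8] turn [ 0.     0.001 -0.001] shift [  0.6   0.2 -99.2] q [ 0.53  0.53 -0.22  0.82 -0.    0.42] f [ 0.2 -0.5  5.4] w 44.0 g 61.6
```

```bash
python3 -m creep '[[[0,0,-10],[0,0,0]],[[0,0,-25],[0,0,0]],[[0,0,-35],[0,0,0]],[[0,0,0],[0,0,0.07]],[[0,0,0],[0,0,0]]]'; python3 plan.py 638.5 128.3 30 92.3
```

```text
clock: 4.92
eef_pos: [0.4672, 0.2737, 0.0707]
tool_rot: [-0.021, 1.0, 0.0, 0.0]
ft_force: [-0.3, -0.2, -0.6]
grip_width: 0.044
grasp_force: 61.2
clk 4.92 tcp [467.2 273.7  70.7] turn [0.    0.    0.002] shift [-165.3 -152.1   40.7] q [ 0.53  0.44 -0.15  0.98  0.    0.49] f [-0.3 -0.2 -0.6] w 44.0 g 61.2
```

```bash
python3 -m creep '[[[-33,-30,0],[0,0,0]],[[-33,-30,0],[0,0,0]],[[-33,-31,0],[0,0,0]],[[-33,-31,0],[0,0,0]],[[-33,-30,20],[0,0,0]],[[0,0,20],[0,0,0]],[[0,0,0],[0,0,0]],[[0,0,0],[0,0,0]]]'; python3 plan.py 638.5 128.3 3.5 92.3
python3 - <<'E'
from h import *
S=cam('side'); cv2.imwrite('pics/s2.png',cv2.resize(S['image'][130:280,230:430],None,fx=4,fy=4,interpolation=cv2.INTER_CUBIC))
E
```

```text
clock: 5.92
eef_pos: [0.6379, 0.129, 0.0303]
tool_rot: [-0.021, 1.0, -0.0, -0.0]
ft_force: [0.1, 0.0, -0.2]
grip_width: 0.0442
grasp_force: 61.2
clk 5.92 tcp [637.9 129.   30.3] turn [-0.    -0.001  0.002] shift [-0.6 -0.7 26.8] q [0.2  0.68 0.15 1.04 0.   0.16] f [ 0.1  0.  -0.2] w 44.2 g 61.2
```

View pics/s2.png

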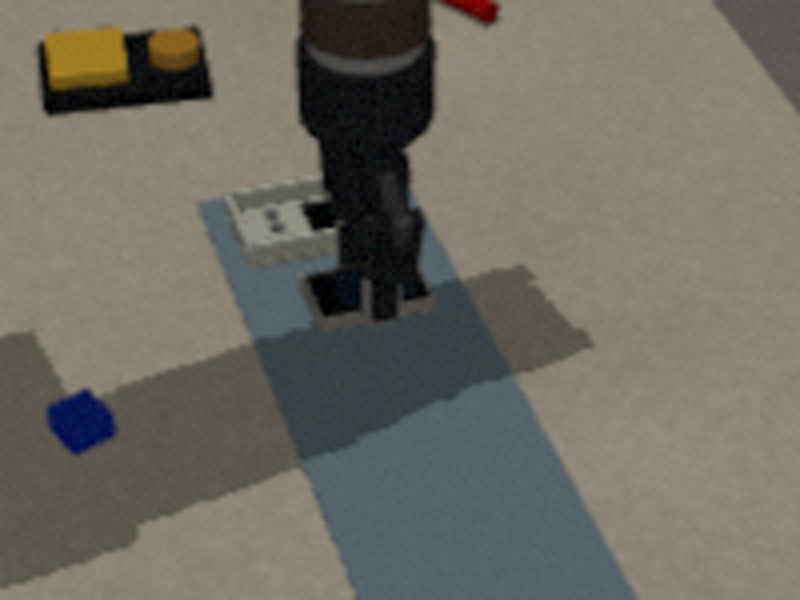

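The screen is held level above the mat at crop (370,295), aligned with the white shell. I'll lower it, release, and lift.

```bash
python3 -m creep '[[[-0.5,-0.5,12],[0,0,0]],[[0,0,10],[0,0,0]],[[0,0,4.5],[0,0,0]],[[0,0,0],[0,0,0]],[[0,0,0],[0,0,0]]]'; python3 -m creep '[[[0,0,0],[0,0,0]],[[0,0,0],[0,0,0]],[[0,0,0],[0,0,0]],[[0,0,-10],[0,0,0]],[[0,0,-30],[0,0,0]],[[0,0,-40],[0,0,0]],[[0,0,0],[0,0,0]]]' 62; python3 plan.py 463.5 -114 60 59.5
```

```text
clock: 6.6
eef_pos: [0.639, 0.1282, 0.0038]
tool_rot: [-0.021, 1.0, -0.0, 0.0]
ft_force: [-0.0, -0.2, -1.0]
grip_width: 0.0442
grasp_force: 61.2
clock: 7.48
eef_pos: [0.6423, 0.1288, 0.0892]
tool_rot: [-0.021, 1.0, 0.001, 0.005]
ft_force: [0.9, 0.1, 1.3]
grip_width: 0.062
grasp_force: 0.0
clk 7.47 tcp [642.3 128.8  89.2] turn [0.004 0.009 0.574] shift [  30.8 -300.    29.2] q [0.2  0.62 0.22 1.16 0.   0.16] f [0.9 0.1 1.3] w 62.0 g 0.0
```

```bash
python3 -m creep '[[[0,0,0],[0,0,0.187]],[[0,0,0],[0,0,0.187]],[[0,0,0],[0,0,0.187]],[[0,0,0],[0,0,0.013]],[[6,-50,0],[0,0,0]],[[6,-50,0],[0,0,0]],[[5,-50,0],[0,0,0]],[[5,-50,9],[0,0,0]],[[5,-50,10],[0,0,0]],[[4,-50,10],[0,0,0]],[[0,0,0],[0,0,0]],[[0,0,0],[0,0,0]]]'; python3 plan.py 463.5 -114 1 59.5
python3 - <<'E'
from h import *
S=cam('side');T=cam('top')
for p in (T,S): print(seg(p,(.6385,.128),.012,.05),seg(p,(.6385,.128),.007,.05))
E
```

```text
clock: 8.98
eef_pos: [0.4603, -0.1146, 0.0551]
tool_rot: [0.263, 0.965, 0.0, 0.0]
ft_force: [-0.2, -0.3, -0.1]
grip_width: 0.0618
grasp_force: 0.0
clk 8.97 tcp [ 460.3 -114.6   55.1] turn [0.001 0.001 0.   ] shift [-2.4  2.1 54.1] q [-0.24  0.35 -0.35  0.88  0.    0.29] f [-0.2 -0.3 -0.1] w 61.8 g 0.0
[638.9 127.2  64.1  39.1   2.4] [640.  127.6  64.3  39.3   2.4]
[639.6 131.   67.5  46.    2.5] [641.1 136.9  67.9  46.4   2.5]
```

```bash
python3 -m creep '[[[-2.4,2,15],[0,0,0]],[[0,0,20],[0,0,0]],[[0,0,12],[0,0,0]],[[0,0,6],[0,0,0]],[[0,0,0],[0,0,0]],[[0,0,0],[0,0,0]]]'; python3 -m creep '[[[0,0,0],[0,0,0]],[[0,0,0],[0,0,0]],[[0,0,0],[0,0,0]],[[0,0,0],[0,0,0]],[[0,0,0],[0,0,0]]]' 38;  python3 -m creep '[[[0,0,-10],[0,0,0]],[[0,0,-25],[0,0,0]],[[0,0,-25],[0,0,0]],[[0,0,0],[0,0,0]]]'; python3 plan.py 643 13.4 30 92.3
```

```text
clock: 9.82
eef_pos: [0.4634, -0.1141, 0.0022]
tool_rot: [0.263, 0.965, 0.0, 0.0]
ft_force: [0.3, -0.3, 0.4]
grip_width: 0.0619
grasp_force: 0.0
clock: 10.45
eef_pos: [0.4636, -0.1143, 0.0028]
tool_rot: [0.263, 0.965, 0.0, 0.001]
ft_force: [-0.3, 0.6, 5.3]
grip_width: 0.0421
grasp_force: 61.2
clock: 10.95
eef_pos: [0.4648, -0.1145, 0.0639]
tool_rot: [0.263, 0.965, 0.0, 0.002]
ft_force: [0.7, 0.4, -0.8]
grip_width: 0.0419
grasp_force: 60.9
clk 10.95 tcp [ 464.8 -114.5   63.9] turn [ 0.     0.005 -0.573] shift [-183.2  120.6   33.9] q [-0.24  0.34 -0.33  0.9   0.    0.29] f [ 0.7  0.4 -0.8] w 41.9 g 60.9
```

```bash
python3 -m creep '[[[0,0,0],[0,0,-0.187]],[[0,0,0],[0,0,-0.187]],[[0,0,0],[0,0,-0.187]],[[0,0,0],[0,0,-0.012]],[[-45,30,0],[0,0,0]],[[-46,30,0],[0,0,0]],[[-46,30,10],[0,0,0]],[[-46,30,20],[0,0,0]],[[0,0,3],[0,0,0]],[[0,0,0],[0,0,0]],[[0,0,0],[0,0,0]]]'; python3 plan.py 643 13.4 5.3 92.3
```

```text
clock: 12.32
eef_pos: [0.6402, 0.0123, 0.0295]
tool_rot: [-0.019, 1.0, -0.0, -0.0]
ft_force: [-0.2, -0.5, -0.5]
grip_width: 0.0417
grasp_force: 61.0
clk 12.32 tcp [640.2  12.3  29.5] turn [-0.    -0.    -0.002] shift [-2.9  1.  24.2] q [ 0.02  0.66  0.11  1.02 -0.   -0.02] f [-0.2 -0.5 -0.5] w 41.7 g 61.0
```

```bash
python3 -m creep '[[[-3,1,12],[0,0,0]],[[0,0,8],[0,0,0]],[[0,0,4],[0,0,0]],[[0,0,0],[0,0,0]],[[0,0,0],[0,0,0]]]'; python3 -m creep '[[[0,0,0],[0,0,0]],[[0,0,0],[0,0,0]],[[0,0,0],[0,0,0]],[[0,0,-10],[0,0,0]],[[0,0,-30],[0,0,0]],[[0,0,-40],[0,0,0]],[[0,0,0],[0,0,0]]]' 62; python3 plan.py 457 88 80 112
```

```text
clock: 12.95
eef_pos: [0.6438, 0.0142, 0.0049]
tool_rot: [-0.02, 1.0, -0.0, -0.0]
ft_force: [-0.7, -0.4, 1.2]
grip_width: 0.0418
grasp_force: 61.2
clock: 13.82
eef_pos: [0.6473, 0.0145, 0.0901]
tool_rot: [-0.02, 1.0, 0.0, 0.005]
ft_force: [0.0, 0.3, 0.4]
grip_width: 0.0622
grasp_force: 0.0
clk 13.82 tcp [647.3  14.5  90.1] turn [-0.002  0.009 -0.344] shift [148.9 139.5  10.1] q [ 0.02  0.61  0.19  1.15  0.   -0.02] f [0.  0.3 0.4] w 62.2 g 0.0
```

```bash
python3 -m creep '[[[0,0,0],[0,0,-0.172]],[[0,0,0],[0,0,-0.172]],[[37,35,0],[0,0,0]],[[37,35,0],[0,0,0]],[[37,35,0],[0,0,0]],[[38,35,10],[0,0,0]],[[0,0,0],[0,0,0]],[[0,0,0],[0,0,0]]]' 55; python3 plan.py 457 88 5 112
python3 - <<'E'
from h import *
S=cam('side');T=cam('top')
for n,p in (('t',T),('s',S)):
    print(n,seg(p,(.643,.0134),.014,.05))
    q=vision.place_of(p,'board_c')[:2]
    for r in q: print(r['score'],ray(p,r['position'],.008)[:2])
cv2.imwrite('pics/s3.png',cv2.resize(S['image'][150:300,200:400],None,fx=4,fy=4,interpolation=cv2.INTER_CUBIC))
E
```

```text
clock: 14.82
eef_pos: [0.4538, 0.0885, 0.0751]
tool_rot: [-0.191, 0.982, -0.0, 0.001]
ft_force: [0.3, -0.3, -0.4]
grip_width: 0.055
grasp_force: 0.0
clk 14.82 tcp [453.8  88.5  75.1] turn [-0.     0.001  0.001] shift [-2.7 -1.6 70.1] q [ 0.19  0.3  -0.35  0.92 -0.   -0.19] f [ 0.3 -0.3 -0.4] w 55.0 g 0.0
t [642.5  14.7  67.6  37.    3.5]
0.91 [0.64154109 0.00189994]
s [642.   11.5  72.4  55.3   1.9]
0.92 [0.64498515 0.02177717]
```

View pics/s3.png

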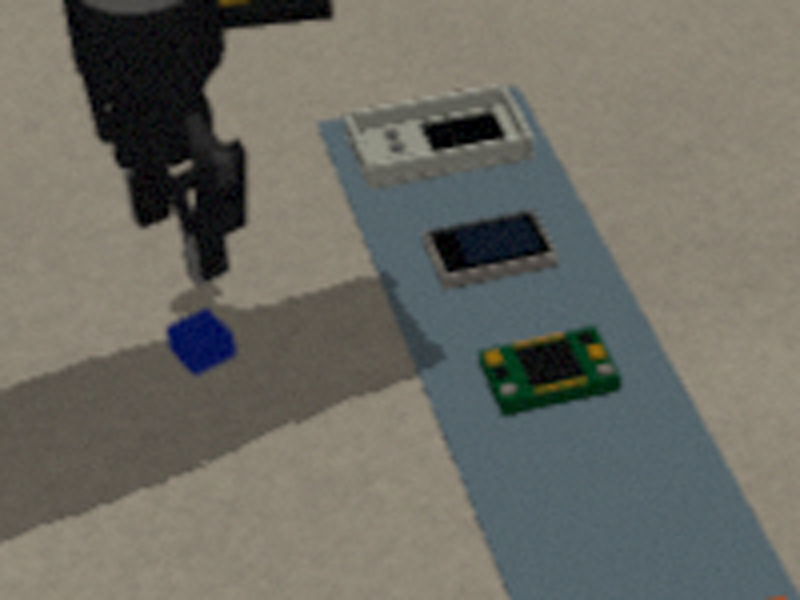

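The screen and board lie in the row, parallel to the white shell, and the heat sink (crop 200,340) lies under the gripper. Next I grip it.

```bash
python3 -m creep '[[[-3,-1.5,15],[0,0,0]],[[0,0,25],[0,0,0]],[[0,0,20],[0,0,0]],[[0,0,8],[0,0,0]],[[0,0,0],[0,0,0]],[[0,0,0],[0,0,0]]]'; python3 -m creep '[[[0,0,0],[0,0,0]],[[0,0,0],[0,0,0]],[[0,0,0],[0,0,0]],[[0,0,0],[0,0,0]],[[0,0,0],[0,0,0]],[[0,0,0],[0,0,0]]]' 22;  python3 -m creep '[[[0,0,-10],[0,0,0]],[[0,0,-25],[0,0,0]],[[0,0,-25],[0,0,0]],[[0,0,0],[0,0,0.172]],[[0,0,0],[0,0,0.172]],[[0,0,0],[0,0,0]]]'; python3 plan.py 643 13.5 45 92.3
```

```text
clock: 15.78
eef_pos: [0.4573, 0.0881, 0.0073]
tool_rot: [-0.191, 0.982, -0.0, 0.001]
ft_force: [-0.6, -0.5, -0.1]
grip_width: 0.055
grasp_force: 0.0
clock: 16.52
eef_pos: [0.4575, 0.0882, 0.0078]
tool_rot: [-0.191, 0.982, -0.0, 0.001]
ft_force: [-0.4, -0.4, 6.4]
grip_width: 0.0259
grasp_force: 59.6
clock: 17.27
eef_pos: [0.4565, 0.088, 0.0672]
tool_rot: [-0.021, 1.0, 0.0, 0.0]
ft_force: [0.5, -0.0, 0.1]
grip_width: 0.0259
grasp_force: 59.0
clk 17.27 tcp [456.5  88.   67.2] turn [0.    0.    0.002] shift [-183.3  -82.    22.2] q [ 0.19  0.32 -0.36  0.9   0.    0.15] f [ 0.5 -0.   0.1] w 25.9 g 59.0
```

```bash
python3 -m creep '[[[-36,-16,0],[0,0,0]],[[-37,-16,0],[0,0,0]],[[-37,-16,0],[0,0,0]],[[-37,-17,6],[0,0,0]],[[-37,-17,10],[0,0,0]],[[0,0,0],[0,0,0]],[[0,0,0],[0,0,0]]]'; python3 plan.py 643 13.5 21.7 92.3
python3 - <<'E'
from h import *
S=cam('side')
cv2.imwrite('pics/s4.png',cv2.resize(S['image'][180:280,270:400],None,fx=5,fy=5,interpolation=cv2.INTER_CUBIC))
E
```

```text
clock: 18.15
eef_pos: [0.6427, 0.0136, 0.0502]
tool_rot: [-0.021, 1.0, 0.0, -0.001]
ft_force: [0.2, -0.6, -0.0]
grip_width: 0.026
grasp_force: 59.1
clk 18.15 tcp [642.7  13.6  50.2] turn [ 0.    -0.002  0.002] shift [-0.3 -0.1 28.5] q [ 0.02  0.64  0.15  1.07  0.   -0.02] f [ 0.2 -0.6 -0. ] w 26.0 g 59.1
```

View pics/s4.png

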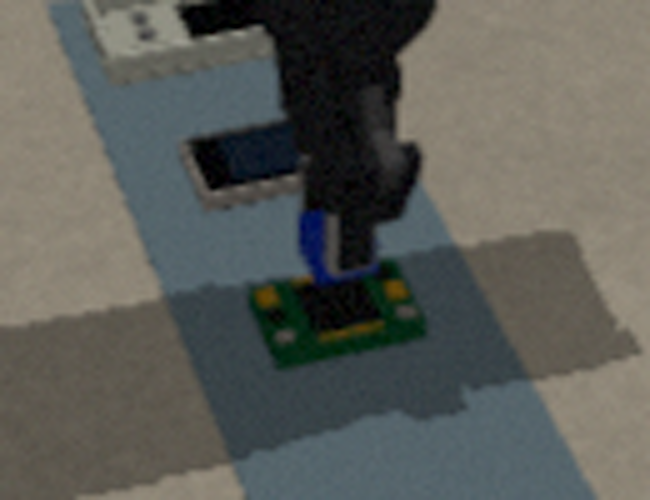

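The heat sink is held upright over the board, at crop (338,245), with about 25 mm to go. I'll lower it and check the force.

```bash
python3 -m creep '[[[0,0,14],[0,0,0]],[[0,0,8],[0,0,0]],[[0,0,3],[0,0,0]],[[0,0,2],[0,0,0]],[[0,0,0],[0,0,0]],[[0,0,0],[0,0,0]]]'; python3 plan.py 643 13.5 21.7 92.3
```

```text
clock: 18.95
eef_pos: [0.644, 0.0135, 0.0241]
tool_rot: [-0.02, 1.0, -0.0, 0.0]
ft_force: [0.5, -0.6, -0.6]
grip_width: 0.0262
grasp_force: 59.1
clk 18.95 tcp [644.   13.5  24.1] turn [-0.     0.001  0.   ] shift [1.  0.1 2.4] q [ 0.02  0.67  0.12  1.02 -0.   -0.02] f [ 0.5 -0.6 -0.6] w 26.2 g 59.1
```

```bash
python3 -m creep '[[[1,0,2],[0,0,0]],[[0,0,0],[0,0,0]],[[0,0,0],[0,0,0]]]'; python3 -m creep '[[[0,0,0],[0,0,0]],[[0,0,0],[0,0,0]],[[0,0,0],[0,0,0]],[[0,0,-10],[0,0,0]],[[0,0,-30],[0,0,0]],[[0,0,-40],[0,0,0]],[[0,0,0],[0,0,0]]]' 55; python3 plan.py 443 -263.5 70 87.6
```

```text
clock: 19.32
eef_pos: [0.6428, 0.0134, 0.0219]
tool_rot: [-0.02, 1.0, -0.0, 0.0]
ft_force: [0.3, 1.2, 0.0]
grip_width: 0.0262
grasp_force: 59.1
clock: 20.2
eef_pos: [0.6461, 0.0135, 0.1071]
tool_rot: [-0.02, 1.0, 0.0, 0.005]
ft_force: [0.4, 0.4, 0.4]
grip_width: 0.0554
grasp_force: 0.0
clk 20.2 tcp [646.1  13.5 107.1] turn [0.    0.01  0.082] shift [ 191.3 -285.3   37.1] q [ 0.02  0.59  0.21  1.18  0.   -0.02] f [0.4 0.4 0.4] w 55.4 g 0.0
```

```bash
python3 -m creep '[[[0,0,0],[0,0,0.082]],[[27,-41,0],[0,0,0]],[[27,-41,0],[0,0,0]],[[27,-41,0],[0,0,0]],[[27,-41,0],[0,0,0]],[[27,-41,10],[0,0,0]],[[28,-40,10],[0,0,0]],[[28,-40,15],[0,0,0]],[[0,0,0],[0,0,0]],[[0,0,0],[0,0,0]]]' 58
python3 - <<'E'
from h import *
S=cam('side');T=cam('top')
for n,p in (('t',T),('s',S)):
    for k,z in (('heatsink_c',.023),('battery_c',.007)):
        for r in vision.place_of(p,k)[:1]: print(n,k,round(r['score'],2),ray(p,r['position'],z)[:2].round(4))
hsv=cv2.cvtColor(T['image'],cv2.COLOR_BGR2HSV)
m=cv2.inRange(hsv,(112,140,60),(130,255,255)); v,u=np.nonzero(m); print(len(u),ray(T,(u.mean(),v.mean()),.032)[:2])
print(seg(S,(.443,-.2635),.014,.055))
cv2.imwrite('pics/s5.png',cv2.resize(S['image'][190:400,200:420],None,fx=3,fy=2.8,interpolation=cv2.INTER_CUBIC))
E
python3 plan.py 443 -263.5 3 87.6
```

```text
clock: 21.45
eef_pos: [0.44, -0.2633, 0.0668]
tool_rot: [0.021, 1.0, 0.0, 0.0]
ft_force: [0.7, 0.5, -0.3]
grip_width: 0.0581
grasp_force: 0.0
t heatsink_c 0.54 [0.643  0.0102]
t battery_c 0.47 [ 0.45   -0.2649]
s heatsink_c 0.45 [0.6429 0.0153]
s battery_c 0.78 [ 0.4403 -0.258 ]
93 [0.64106829 0.014143  ]
[ 439.1 -262.9   99.3   83.1   49.1]
clk 21.75 tcp [ 440.8 -262.6   67.1] turn [-0.     0.001  0.002] shift [-2.2 -0.8 64.1] q [-0.54  0.4  -0.23  0.94  0.   -0.5 ] f [-1.1  0.8  0.1] w 58.1 g 0.0
```

View pics/s5.png

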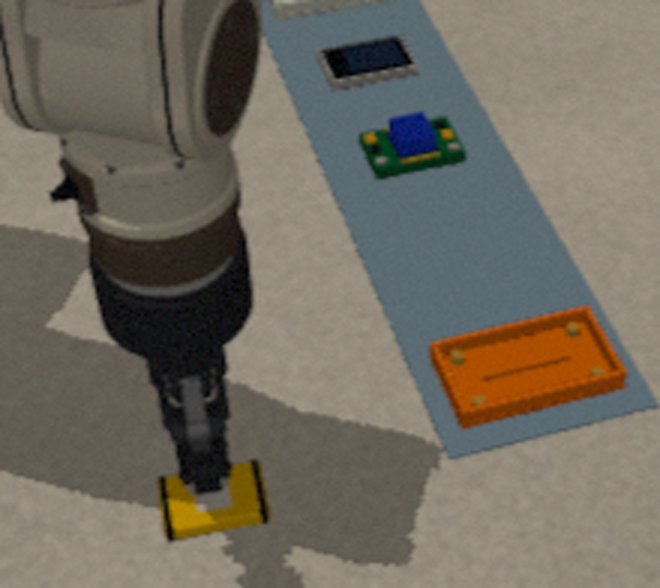

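The heat sink sits centred on the board at crop (413,135). The battery at (213,500) is under the gripper. I'll grip it.

```bash
python3 -m creep '[[[-2,-1,15],[0,0,0]],[[0,0,25],[0,0,0]],[[0,0,16],[0,0,0]],[[0,0,7],[0,0,0]],[[0,0,0],[0,0,0]],[[0,0,0],[0,0,0]]]'; python3 -m creep '[[[0,0,0],[0,0,0]],[[0,0,0],[0,0,0]],[[0,0,0],[0,0,0]],[[0,0,0],[0,0,0]],[[0,0,0],[0,0,0]]]' 34;  python3 -m creep '[[[0,0,-10],[0,0,0]],[[0,0,-25],[0,0,0]],[[0,0,-25],[0,0,0]],[[0,0,0],[0,0,-0.082]],[[0,0,0],[0,0,0]]]'; python3 plan.py 647.5 -101.5 32 92.3
```

```text
clock: 22.5
eef_pos: [0.4425, -0.2647, 0.0043]
tool_rot: [0.021, 1.0, -0.0, 0.0]
ft_force: [0.3, 0.0, -0.3]
grip_width: 0.0581
grasp_force: 0.0
clock: 23.12
eef_pos: [0.4427, -0.2649, 0.0049]
tool_rot: [0.021, 1.0, -0.001, 0.001]
ft_force: [-1.6, -0.3, 5.6]
grip_width: 0.0382
grasp_force: 60.8
clock: 23.75
eef_pos: [0.4419, -0.2644, 0.0643]
tool_rot: [-0.02, 1.0, -0.0, 0.0]
ft_force: [-0.8, 0.1, 0.0]
grip_width: 0.0381
grasp_force: 60.4
clk 23.75 tcp [ 441.9 -264.4   64.3] turn [-0.     0.    -0.001] shift [-211.9  154.5   32.3] q [-0.54  0.41 -0.23  0.94 -0.   -0.58] f [-0.8  0.1  0. ] w 38.1 g 60.4
```

```bash
python3 -m creep '[[[-35,26,0],[0,0,0]],[[-35,26,0],[0,0,0]],[[-35,26,0],[0,0,0]],[[-35,26,0],[0,0,0]],[[-36,25,0],[0,0,0]],[[-36,25,14],[0,0,0]],[[0,0,18],[0,0,0]],[[0,0,0],[0,0,0]],[[0,0,0],[0,0,0]]]'; python3 plan.py 647.5 -101.5 7 92.3
```

```text
clock: 24.88
eef_pos: [0.6464, -0.1028, 0.0316]
tool_rot: [-0.019, 1.0, 0.0, -0.001]
ft_force: [0.7, 0.2, -0.4]
grip_width: 0.0374
grasp_force: 60.4
clk 24.88 tcp [ 646.4 -102.8   31.6] turn [ 0.    -0.002 -0.002] shift [-1.1  1.3 24.6] q [-0.16  0.68  0.16  1.05 -0.   -0.2 ] f [ 0.7  0.2 -0.4] w 37.4 g 60.4
```

```bash
python3 -m creep '[[[-1,1,12],[0,0,0]],[[0,0,8],[0,0,0]],[[0,0,5],[0,0,0]],[[0,0,0],[0,0,0]],[[0,0,0],[0,0,0]]]'; python3 -m creep '[[[0,0,0],[0,0,0]],[[0,0,0],[0,0,0]],[[0,0,0],[0,0,0]],[[0,0,-10],[0,0,0]],[[0,0,-30],[0,0,0]],[[0,0,-40],[0,0,0]],[[50,0,-30],[0,0,0]],[[50,0,0],[0,0,0]],[[50,0,0],[0,0,0]],[[50,0,0],[0,0,0]],[[50,0,0],[0,0,0]],[[0,0,0],[0,0,0]]]' 58
python3 - <<'E'
from h import *
S=cam('side');T=cam('top')
W=dict(screen=(.6385,.1283),board=(.643,.0134),battery=(.6477,-.1015))
for n,p in (('t',T),('s',S)):
    for k,g in W.items(): print(n,k,seg(p,g,HT[k]+.002,.05))
    for k,z in (('front_shell',.002),('back_shell',.002),('screen_c',.007),('board_c',.008),('battery_c',.009),('heatsink_c',.023)):
        for r in vision.place_of(p,k)[:2]: print(n,k,round(r['score'],2),ray(p,r['position'],z)[:2].round(4))
im=np.hstack([cv2.resize(T['image'][200:340,200:430],(400,300)),cv2.resize(S['image'][160:360,250:450],(400,300))])
cv2.imwrite('pics/s6.png',im)
E
```

```text
clock: 25.5
eef_pos: [0.6485, -0.1011, 0.007]
tool_rot: [-0.02, 1.0, -0.0, -0.0]
ft_force: [-0.9, -0.6, 1.1]
grip_width: 0.0383
grasp_force: 60.7
clock: 27.0
eef_pos: [0.3944, -0.1105, 0.1169]
tool_rot: [-0.019, 1.0, 0.0, -0.002]
ft_force: [0.9, -0.1, 1.0]
grip_width: 0.0579
grasp_force: 0.0
t screen [638.9 127.2  64.1  39.1   2.4]
t board [642.1  15.2  67.7  37.    2.2]
t battery [ 645.1 -102.2   56.    37.     2.2]
t front_shell 0.64 [0.634  0.2458]
t back_shell 0.83 [ 0.6637 -0.2172]
t back_shell 0.65 [ 0.8164 -0.2613]
t screen_c 0.65 [0.6356 0.1351]
t board_c 0.54 [0.6402 0.01  ]
t battery_c 0.88 [ 0.6462 -0.0949]
t heatsink_c 0.61 [0.6379 0.0149]
t heatsink_c 0.56 [ 0.6536 -0.2064]
s screen [639.6 131.   67.5  46.    2.5]
s board [641.8  17.5  72.4  67.3   1.9]
s battery [ 646.7 -104.2   63.8   50.1    2.8]
s front_shell 0.92 [0.6342 0.2453]
s back_shell 0.89 [ 0.6483 -0.2228]
s back_shell 0.87 [ 0.8138 -0.2636]
s screen_c 0.96 [0.6469 0.1316]
s board_c 0.55 [0.6388 0.0125]
s battery_c 0.8 [ 0.6552 -0.0875]
s heatsink_c 0.61 [0.6398 0.0141]
```

View pics/s6.png

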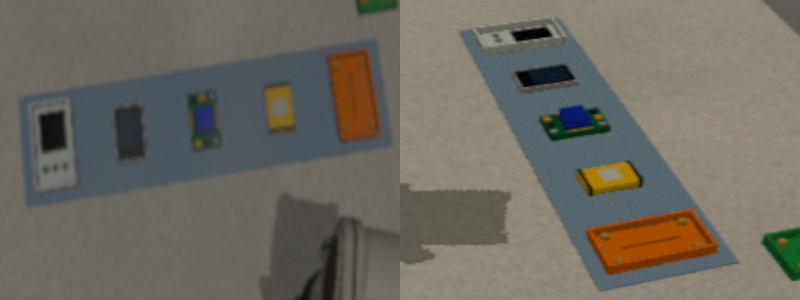

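The row is straight and even in both views: white shell, screen, board with heat sink, battery, orange shell. In the top crop they stand at x of about 52, 130, 204, 279 and 353. The arm is clear, so I'm handing in.

```bash
python3 -c "
from workcell import workorder
print(workorder.job_done())"
```

```text
the job is handed in; nothing more can be done
None
```

The job is handed in: screen, board with the heat sink on it, and battery lie in an even row between the shells, each about 3 mm or less from its place by the top camera, at about 27 s on the clock; the solder reel and flux jar were left alone, and no verdict came back.

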